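# Change a calibration gas station over from zero to span gas

## Robot

A 6-joint arm with a two-finger parallel gripper is mounted at the origin on a cart in front of the work surface, level with it; the furniture and walls round the work are solid. World frame = base frame: x ahead of the robot, y to its left, z up, the work surface at z = 0. Lengths are in m, angles in rad, forces in N, time in s.
With the tool pointing down it reaches from about 0.25 to 0.775 m from the base axis. Payload 4 kg.
Tool frame: the origin (TCP) lies midway between the tips of the shut fingers; the grasp point (between the pads) lies 19 mm behind it; z points along the fingers, y is the direction in which the jaws open and shut (so a half turn about z gives the same grasp; the last joint's range is limited). The gripper opens to 94 mm and grips with 3 to 60 N. Pads are 16 mm wide; open, the fingers measure 119 mm over their backs; the gripper's body (75 mm by 177 mm) begins 78 mm behind the grasp point.
Start: joints at [1.209, 0.087, 1.371, -0, 1.684, -0.103], TCP at [0.141, 0.532, 0.206] pointing down, gripper open.
Joint ranges: [-3.1, 3.1], [-0.76, 2.03], [0.27, 2.55], [-1.08, 4.22], [0.17, 2.65], [-2.57, 2.57]. Speed limits (rad/s): [2.79, 2.79, 3.14, 3.14, 3.14, 3.14].

## Interface

Orientations are given as [roll, pitch, yaw] about the fixed x, y, z axes, in that order (R = Rz(yaw) Ry(pitch) Rx(roll)).
In Python, from bench import robot, cams gives the robot as it stands.
- The arm moves only by the tool step_arm, never from a script. Its argument "plan" is a list that holds one entry, the list of rows, each a list of 5 numbers: the shift along the world's x, y, z in mm, then the turn about the world's z in rad, then the opening in per cent of the stroke, from 0 (shut) to 100 (fully open). In form: [[[tx, ty, tz, turn, fingers], ...]]. A call has 1 to 8 rows; each row is the pose to reach, as a shift and turn from the pose commanded when the call began; what a row does not reach only later rows make up. A row lasts 1/12 s, in which the tool goes at most 41.7 mm and 7.16 degrees, less where a joint would pass 70% of its speed; a pose out of reach is approached as far as the arm can. A call with a gripper value outside its range is refused whole. The fingers move at their own pace and stop on an object; the grip force is fixed at half the most. Time passes only in rows, so rows that repeat a pose let the fingers close. It gives the time, the measured TCP pose, the force and the opening at its end, in the units of the state.
- robot.get_obs(): the state, without advancing time (a new reading comes with each control period).
- cams.snapshot(name): name is "side" or "top" or "wrist"; returns a dict with "frame" (400x640x3 uint8, red, green, blue), "camera_matrix" (3x3 intrinsics, pixels), "origin" and "attitude" of the camera in the world; the wrist camera has in their place "T_tool_cam" (4x4, takes a point from camera to tool coordinates, whose origin is the TCP and whose axes are the flange's). Camera axes: x right, y down, z forward; pixel columns grow to the right and rows downward; lengths in m; the calibration is good to about 2 mm. A picture is of the moment at which its call begins: read the wrist's pose just before it. There is no depth.
- robot.close_job(): hands the job in, once; it reports no verdict.
The state is a dict: "time": time; "joint_positions": joint angles; "qvel": joint speeds; "joint_torque": joint torques, N m; "tool_pos": TCP position; "ee_rot": TCP orientation; "wrist_force": force on the tool from outside, world axes, zero at the start; "wrist_torque": the same for the moment, N m; "width": finger opening in m.
Only numpy, scipy, OpenCV 4.12 (cv2) and the standard library are available. Lean on these libraries where they do the work, as an engineer would, in place of code of your own. Each camera call takes 0.05 s, during which the arm holds its last target. There are 200 camera calls.

## Task

The gas calibration station is running on zero gas. With a fingertip, push the blue lever (zero gas) round until it is fully shut, square across its pipe, and only then push the yellow lever (span gas) round until it is fully open, in line with its pipe; the two must never be open together. After that, set the flow: push on a spoke of the hand wheel until its white pointer stands right at the red set mark. Only push: take nothing between the fingers, do not shift the red mark and leave the loose things on the bench where they lie.

Things in the scene. Friction and masses are not known exactly. Their poses are not given: they have to be found in the camera images.
- station: fixed gas station: aluminium plate 345 x 410 x 10 mm (its x, y), origin under its centre, x away from the robot, z up, yaw up to 0.12 rad. On it a steel bar along y (62 mm high), the flow scale and hand wheel 112 mm in front of the origin, and two gas legs, 120 mm left and right, their lever axes 27 mm behind the origin; which gas is left varies.
- lever_zero (a joint): zero-gas valve lever (blue sleeve), rad, vertical hinge. 0 = shut (lever across its pipe, pointing to the station's +y), 1.571 = open (along the pipe, pointing to the station's -x, its front); stops at both ends. Starts open or nearly. Opens counter-clockwise seen from above, shuts clockwise. Needs about 3 N at the sleeve; stays where it is left.
- zero_stem (a point): point on the hinge axis of the blue lever at the lever's mid height, 90 mm above the bench. Its own y axis points along the lever to the tip, z up; turns with the lever.
- zero_grip (a point): centre of the blue sleeve, 72 mm from the hinge axis, 90 mm above the bench. The sleeve is 70 mm long (37 to 107 mm from the axis), 18 mm wide, 14 mm high. Axes as the stem point. Within 110 mm of the hinge all else but the levers, their stems and the hand wheel is at most 68 mm above the bench.
- lever_span (a joint): span-gas valve lever (yellow sleeve), rad, vertical hinge. 0 = shut (lever across its pipe, pointing to the station's +y), 1.571 = open (along the pipe, pointing to the station's -x, its front); stops at both ends. Starts shut or nearly. Opens counter-clockwise seen from above, shuts clockwise. Needs about 3 N at the sleeve; stays where it is left.
- span_stem (a point): point on the hinge axis of the yellow lever at the lever's mid height, 90 mm above the bench. Its own y axis points along the lever to the tip, z up; turns with the lever.
- span_grip (a point): centre of the yellow sleeve, 72 mm from the hinge axis, 90 mm above the bench. The sleeve is 70 mm long (37 to 107 mm from the axis), 18 mm wide, 14 mm high. Axes as the stem point. Within 110 mm of the hinge all else but the levers, their stems and the hand wheel is at most 68 mm above the bench.
- flow_wheel (a joint): flow control hand wheel, vertical axis, in rad, counter-clockwise seen from above is positive (opens the flow); 0 = pointer towards the station's front (-x), range -1.4 to 1.4 with stops. Starts between -1.2 and -0.7. Needs about 2.5 N at a spoke's end and stays where it is left.
- wheel_hub (a point): point on the wheel's axis at the spokes' mid height, 82 mm above the bench; turns with the wheel, x away from the pointer. Hub 26 to 32 mm diameter, top 94 mm above the bench. Scale plate under it: 112 mm diameter, top 56 mm above the bench. Three round spokes 9 mm thick, 120 degrees apart, with black ball ends of 19 mm centred 50 mm from the axis.
- pointer_tip (a point): tip of the wheel's white pointer, 43 mm from the axis, just over the black scale plate; turns with the wheel, its x axis points back along the pointer to the axis.
- spoke_back (a point): on the spoke opposite the pointer, 42 mm from the wheel's axis, at the spokes' mid height; turns with the wheel, its x axis points outwards along this spoke.
- spoke_a (a point): same point of the spoke that lies 120 degrees counter-clockwise (from above) of spoke_back; axes as the wheel's.
- spoke_b (a point): same point of the spoke that lies 120 degrees clockwise (from above) of spoke_back; axes as the wheel's.
- set_mark (a joint): angle of the red set mark, counted as the wheel's angle: the pointer is at the mark when both angles are equal. Between 0.1 and 1.0; held firmly by friction.
- mark_tip (a point): inner end of the red set mark, a tab of 14 x 6 mm clipped on the edge of the scale, 46 mm from the wheel's axis, top about 59 mm above the bench; its x axis points back to the wheel's axis.
- ptfe_tape: loose roll of black sealing tape, 59 mm across, 19 mm high, origin under its centre; on a front corner of the station's plate
- spanner: loose steel spanner, 29 x 186 x 6 mm, long along its y, origin under its centre; left of the station
- fitting: loose brass pipe fitting, 22 x 47 x 19 mm, origin under its centre; on the other front corner of the plate

How it is judged:
On the way, in this order (a step that is already met when the one before it is completed fails the run):
1. the zero-gas lever is pushed fully shut (value of joint lever_zero below 0.09 rad), for 0.2 s.
2. then the span-gas lever is pushed fully open (value of joint lever_span above 1.48 rad and value of joint lever_zero below 0.09 rad), for 0.2 s.
3. then the hand wheel is turned until its pointer stands at the red set mark (all of step 2 and angle between the x axis of pointer_tip and the x axis of mark_tip, either way round below 0.07 rad), for 0.2 s.
At the end, for the whole second after the job is handed in: Blue lever within 0.09 rad (5 degrees) of its shut stop, yellow lever within 0.09 rad of its open stop, pointer within 0.07 rad (4 degrees, 3 mm at its tip) of the red mark and at rest (all of step 3 and velocity of joint flow_wheel between -0.05 and 0.05 rad/s); the robot touches nothing.
It fails at once if both gases open together (each lever more than 0.35 rad, 20 degrees, from shut) (value of joint each of lever_zero, lever_span above 0.35 rad).
It fails at once if a lever or a spoke is taken between the fingers ((x of the grasp point in the frame of zero_grip between -0.005 and 0.005 m and y of the grasp point in the frame of zero_grip between -0.035 and 0.035 m and z of the grasp point in the frame of zero_grip between -0.01 and 0.01 m) or (x of the grasp point in the frame of span_grip between -0.005 and 0.005 m and y of the grasp point in the frame of span_grip between -0.035 and 0.035 m and z of the grasp point in the frame of span_grip between -0.01 and 0.01 m) or distance between the grasp point and spoke_back below 0.009 m or distance between the grasp point and spoke_a below 0.009 m or distance between the grasp point and spoke_b below 0.009 m).
It fails at once if the red set mark is shifted (5 mm) (distance of mark_tip from where it was at the start of the episode above 0.005 m).
It fails at once if a loose thing on the bench is moved or lifted (20 mm) (distance of any of ptfe_tape, spanner, fitting from where it was at the start of the episode above 0.02 m).
It also fails if it takes over 58 s, if anything falls off the work surface, if the arm or the gripper's body presses on something with over 40 N, if the wrist force passes 120 N, or if a joint passes its speed limit or range.

## Working session

There is one attempt and no reset: what is moved stays moved. The work goes in short steps, Python scripts to look and compute and a tool call to move; the robot and the scene stay as the last step left them, time stands still between calls to the robot, and variables do not carry over. Pictures are saved under pics/ and viewed, about 8 in all and at most 12, crops included, and the job is handed in when it is done.

Besides the shell and the picture viewer there is one more tool, called as name(argument=value, ...) on one line, values as JSON. step_arm: Moves the arm, as the interface text tells. Its arguments: {"type":"object","properties":{"plan":{"type":"array"}},"required":["plan"]}

```bash
mkdir -p pics; ls
cat > h.py <<'E'
import numpy as np, cv2
from scipy.spatial.transform import Rotation as R
from bench import robot, cams
def rotm(a):
    a=np.array(a,float)
    return a if a.shape==(3,3) else (R.from_euler('xyz',a).as_matrix() if a.size==3 else R.from_quat(a).as_matrix())
def snap(n):
    o=robot.get_obs(); s=cams.snapshot(n)
    if n=='wrist':
        T=np.eye(4);T[:3,:3]=rotm(o['ee_rot']);T[:3,3]=o['tool_pos'];T=T@np.array(s['T_tool_cam'])
        Rm,p=T[:3,:3],T[:3,3]
    else: Rm,p=rotm(s['attitude']),np.array(s['origin'])
    return s['frame'],np.array(s['camera_matrix']),Rm,p
def ray(px,K,Rm,p,z):
    d=Rm@np.linalg.solve(K,[px[0],px[1],1]); return p+d*(z-p[2])/d[2]
def save(n,f): cv2.imwrite('pics/'+n,cv2.cvtColor(f,cv2.COLOR_RGB2BGR))
E
python3 - <<'E'
from h import *
print({k:np.round(v,3).tolist() for k,v in robot.get_obs().items()})
for n in ['top','side']:
    s=cams.snapshot(n); print(n,s['origin'],s['attitude'],s['camera_matrix']); save(n+'0.png',s['frame'])
    np.savez(n+'.npz',f=s['frame'],K=s['camera_matrix'],R=rotm(s['attitude']),p=s['origin'])
E
```

```text
pics
{'time': 0.0, 'joint_positions': [1.209, 0.088, 1.372, -0.0, 1.684, -0.103], 'qvel': [0.0, 0.0, 0.001, -0.0, 0.0, 0.001], 'joint_torque': [0.001, -34.019, -30.243, 0.072, 0.033, -0.0], 'tool_pos': [0.141, 0.531, 0.204], 'ee_rot': [-3.139, -0.0, 2.883], 'wrist_force': [0.119, -0.209, 0.822], 'wrist_torque': [0.0, -0.021, 0.05], 'width': 0.094}
top [0.35472497 0.07051301 1.02047618] [-2.96210751 -0.00910501 -1.56621119] [[430.60114238   0.         322.06823077]
 [  0.         430.60114238 196.3513315 ]
 [  0.           0.           1.        ]]
side [0.54900268 0.79848416 0.64932711] [-2.22217948  0.00556125  3.07942036] [[492.54608951   0.         313.59222874]
 [  0.         492.54608951 197.64784205]
 [  0.           0.           1.        ]]
```

View pics/top0.png

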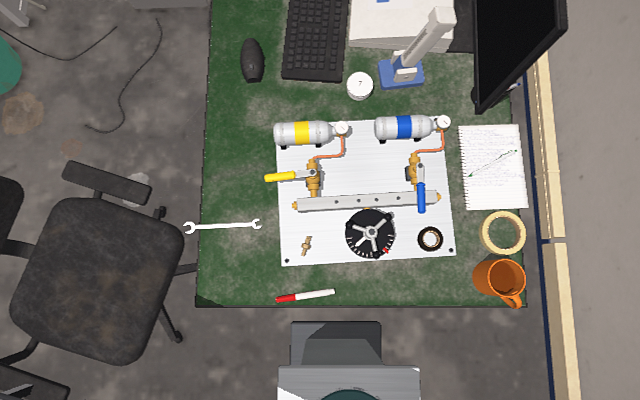

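View pics/side0.png

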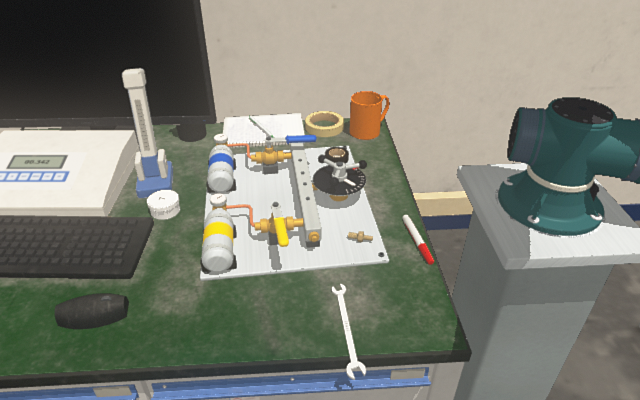

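Top view: blue lever (421,196) points to the front, yellow (281,177) points left, wheel about (370,232), red mark about (387,250). The side view agrees with this.

Run:
```python
from h import *
d=np.load('top.npz');f,K,Rm,p=d['f'],d['K'],d['R'],d['p']
hsv=cv2.cvtColor(f,cv2.COLOR_RGB2HSV)
def blob(nm,lo,hi,box,z):
    m=cv2.inRange(hsv,lo,hi);k=np.zeros_like(m);x0,y0,x1,y1=box;k[y0:y1,x0:x1]=m[y0:y1,x0:x1]
    c=max(cv2.findContours(k,0,1)[0],key=cv2.contourArea);r=cv2.minAreaRect(c)
    b=cv2.boxPoints(r);mid=sorted([( (b[i]+b[(i+1)%4])/2) for i in range(4)],key=lambda q:-np.hypot(*(q-r[0])))[:2]
    w=[ray(q,K,Rm,p,z) for q in mid];print(nm,r,'c',ray(r[0],K,Rm,p,z).round(3),'ends',np.round(w,3).tolist())
    return k
blob('blue',(100,120,60),(125,255,255),(410,175,435,220),.097)
blob('yel',(22,120,80),(35,255,255),(255,165,300,190),.097)
blob('red',(0,150,80),(8,255,255),(375,235,400,262),.059)
m=(hsv[...,2]<60).astype(np.uint8)*255;k=np.zeros_like(m);k[195:265,335:402]=m[195:265,335:402]
c=max(cv2.findContours(k,0,1)[0],key=cv2.contourArea);e=cv2.fitEllipse(cv2.convexHull(c));print('scale',e,ray(e[0],K,Rm,p,.056).round(3))
# plate edges
for q in [(287,261),(451,250)]: print('screw',ray(q,K,Rm,p,.01).round(3))
# bar ends
for q in [(293,206),(441,197)]: print('barend',ray(q,K,Rm,p,.031).round(3))
```

```text
blue ((420.4822998046875, 197.03915405273438), (30.17000389099121, 8.032523155212402), 87.79740142822266) c [ 0.522 -0.152  0.097] ends [[0.556, -0.152, 0.097], [0.489, -0.152, 0.097]]
yel ((279.4288024902344, 176.3232879638672), (8.374783515930176, 31.248409271240234), 83.9909896850586) c [0.566 0.157 0.097] ends [[0.57, 0.123, 0.097], [0.563, 0.191, 0.097]]
red ((385.25, 249.75), (5.656853675842285, 2.1213202476501465), 45.0) c [ 0.409 -0.078  0.059] ends [[0.414, -0.074, 0.059], [0.405, -0.083, 0.059]]
scale ((370.0923767089844, 232.4790802001953), (48.670719146728516, 51.22200012207031), 41.00533676147461) [ 0.448 -0.046  0.056]
screw [0.385 0.143 0.01 ]
screw [ 0.412 -0.24   0.01 ]
barend [0.511 0.13  0.031]
barend [ 0.534 -0.216  0.031]
```

step_arm(plan=[[[259,-531,96,0.34,0],[259,-531,96,0.34,0],[259,-531,96,0.34,0],[259,-531,96,0.34,0],[259,-531,96,0.34,0],[259,-531,96,0.34,0],[259,-531,96,0.34,0],[259,-531,96,0.34,0]]])

```text
time: 0.77
tool_pos: [0.2844, 0.2353, 0.2587]
ee_rot: [3.142, 0.0, -3.059]
wrist_force: [0.9, 0.4, 0.5]
width: 0.044
```

step_arm(plan=[[[115,-235,41,0,0],[115,-235,41,0,0],[115,-235,41,0,0],[115,-235,41,0,0],[115,-235,41,0,0],[115,-235,41,0,0],[115,-235,41,0,0],[115,-235,41,0,0]]])

```text
time: 1.43
tool_pos: [0.4005, -0.0008, 0.2992]
ee_rot: [-3.141, -0.001, -3.066]
wrist_force: [-0.2, 0.2, 0.4]
width: 0.0007
```

Run:
```python
from h import *
f,K,Rm,p=snap('wrist');save('w1.png',f);np.savez('w1.npz',f=f,K=K,R=Rm,p=p);print(p,robot.get_obs()['tool_pos'],K.round(0).tolist())
```

```text
[ 0.32213588 -0.00596078  0.47864873] [0.39966516 0.00093387 0.29914707] [[332.0, 0.0, 319.0], [0.0, 332.0, 203.0], [0.0, 0.0, 1.0]]
```

View pics/w1.png

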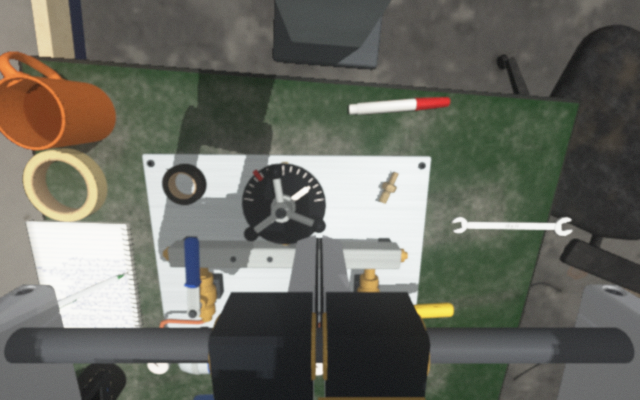

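Wrist view 1 (image up = towards robot): hub (282,209), pointer tip (309,186), red mark (258,175), spoke back (250,235), spoke b (280,170). Measuring angles.

```bash
cat >> h.py <<'E'
def wheel(f,K,Rm,p,ax=(0.447,-0.045)):
    """axis (scale ellipse), pointer and mark angles (world atan2), sleeves"""
    hsv=cv2.cvtColor(f,cv2.COLOR_RGB2HSV);out={}
    def masked(lo,hi,c,z,r):
        m=cv2.inRange(hsv,lo,hi);v,u=np.nonzero(m)
        w=np.array([ray(q,K,Rm,p,z)[:2] for q in zip(u,v)]);k=np.hypot(*(w-c).T)
        s=(k>r[0])&(k<r[1]);return w[s],np.c_[u,v][s]
    w,_=masked((0,0,0),(180,255,60),np.array(ax),.056,(0,.066))
    (cx,cy),rad=cv2.minEnclosingCircle((w*1000).astype(np.float32));out['scale']=(cx/1000,cy/1000,rad)
    c=np.array(ax)
    w,px=masked((0,110,60),(10,255,255),c,.059,(.044,.066));d=w.mean(0)-c
    out['mark']=(np.arctan2(d[1],d[0]),len(w),px.mean(0).round(1))
    w,px=masked((0,0,150),(180,60,255),c,.057,(.022,.046))
    a=np.arctan2(*(w-c).T[::-1]);h=np.exp(1j*a);hist,_=np.histogram(a,36,(-np.pi,np.pi))
    out['white']=(np.angle(h.mean()),len(w),px.mean(0).round(1),np.nonzero(hist)[0]*10-175,hist[hist>0]);return out
E
python3 - <<'E'
from h import *
d=np.load('w1.npz');o=wheel(d['f'],d['K'],d['R'],d['p']);print(o)
hsv=cv2.cvtColor(d['f'],cv2.COLOR_RGB2HSV);m=cv2.inRange(hsv,(100,120,50),(125,255,255));m[:230]=0;m[:,:180]=0;m[300:]=0;m[:,205:]=0
c=max(cv2.findContours(m,0,1)[0],key=cv2.contourArea);r=cv2.minAreaRect(c);print(r)
for q in cv2.boxPoints(r):print(ray(q,d['K'],d['R'],d['p'],.097).round(3))
print('hub',ray((282,209),d['K'],d['R'],d['p'],.094))
E
```

```text
{'scale': (0.45355599975585936, -0.04601753234863281, 60.62555694580078), 'mark': (np.float64(-2.416372087395406), 41, array([257.7, 175.5])), 'white': (np.float64(2.6710903744213104), 179, array([291.6, 190.7]), array([-175, -165, -155,  -15,   -5,    5,   15,  105,  115,  125,  135]), array([ 6, 42, 19,  4,  3,  3,  1,  2,  3, 54, 42]))}
((192.0, 262.5), (49.0, 14.0), 90.0)
[ 0.486 -0.159  0.097]
[ 0.485 -0.142  0.097]
[ 0.553 -0.143  0.097]
[ 0.554 -0.161  0.097]
hub [ 0.44111161 -0.04183685  0.094     ]
```

step_arm(plan=[[[112,-199,-100,0,0],[112,-199,-100,0,0],[112,-199,-100,0,0],[112,-199,-100,0,0],[112,-199,-100,0,0],[112,-199,-100,0,0],[112,-199,-160,0,0],[112,-199,-160,0,0]]])

```text
time: 2.15
tool_pos: [0.5101, -0.1957, 0.1343]
ee_rot: [3.137, -0.006, -3.061]
wrist_force: [0.0, 0.5, -0.3]
width: 0.0005
```

Run:
```python
from h import *
f,K,Rm,p=snap('wrist');save('w2.png',f);print(robot.get_obs()['tool_pos'])
```

```text
[ 0.50793817 -0.19385041  0.13101086]
```

View pics/w2.png

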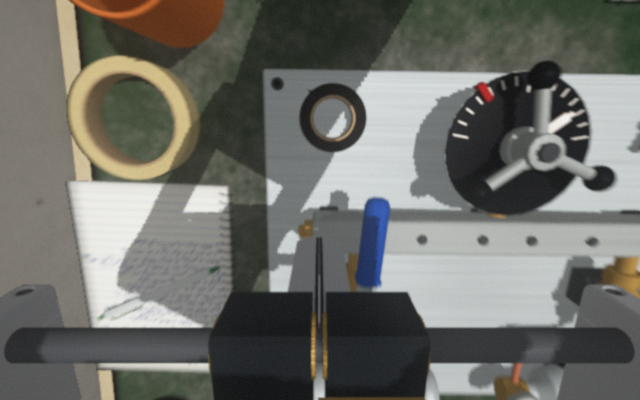

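Wrist view 2: fingertip line at column 319 sits clear to the -y side of the blue sleeve (374,240). Going down and pushing.

step_arm(plan=[[[2,0,-40,0,0],[2,0,-56,0,0],[3,12,-56,0,0],[3,24,-56,0,0],[2,38,-56,0,0],[2,52,-56,0,0],[5,68,-56,0,0],[10,83,-56,0,0]]])

```text
time: 2.87
tool_pos: [0.5226, -0.1128, 0.0868]
ee_rot: [-3.138, 0.004, -3.06]
wrist_force: [0.5, -4.3, 0.6]
width: 0.0006
```

step_arm(plan=[[[5,7,-5,0,0],[12,15,-6,0,0],[20,25,-6,0,0],[30,31,-6,0,0],[40,36,-6,0,0],[47,39,-6,0,0],[51,40,-6,0,0],[51,40,-6,0,0]]])

```text
time: 3.53
tool_pos: [0.5704, -0.0737, 0.0774]
ee_rot: [3.141, -0.008, -3.061]
wrist_force: [-9.0, -1.2, 5.9]
width: 0.0004
```

Run:
```python
from h import *
f,K,Rm,p=snap('top');save('t2.png',cv2.resize(f[90:280,240:500],None,fx=3,fy=3,interpolation=cv2.INTER_CUBIC))
o=robot.get_obs();print(o['tool_pos'],o['wrist_force'])
```

```text
[ 0.57041711 -0.07365984  0.07738089] [-9.1385751  -1.21808929  4.74836865]
```

View pics/t2.png

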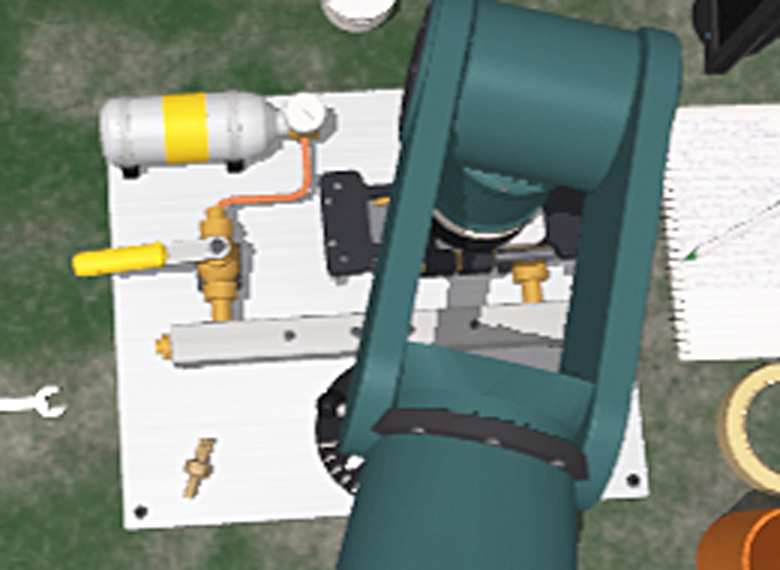

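The arm hides the blue lever in the top view. 9 N suggests the lever is on its stop. I'll press a few mm more to confirm.

step_arm(plan=[[[3,0,0,0,0],[5,0,0,0,0],[5,0,0,0,0],[5,0,0,0,0]]])

```text
time: 3.92
tool_pos: [0.5706, -0.0736, 0.0773]
ee_rot: [3.139, -0.017, -3.061]
wrist_force: [-19.8, -0.7, 11.0]
width: 0.0004
```

step_arm(plan=[[[-35,0,0,0,0],[-35,0,40,0,0],[-35,0,80,0,0],[-35,30,110,0,0],[-20,70,110,0,0],[-10,110,110,0,0],[-10,110,110,0,0],[-10,110,110,0,0]]])

```text
time: 4.58
tool_pos: [0.5683, 0.0389, 0.1875]
ee_rot: [3.14, 0.0, -3.056]
wrist_force: [-0.4, -0.8, -0.0]
width: 0.0006
```

Run:
```python
from h import *
f,K,Rm,p=snap('side');save('s2.png',cv2.resize(f[110:290,180:400],None,fx=3,fy=3,interpolation=cv2.INTER_CUBIC))
f,K,Rm,p=snap('top');a=f[90:280,240:500]
save('t3.png',np.vstack([cv2.resize(a,None,fx=2,fy=2)]))
o=robot.get_obs();print(o['tool_pos'],o['wrist_force'])
```

```text
[0.56766241 0.03626773 0.18718814] [0.33514261 0.26065956 0.08572737]
```

View pics/s2.png

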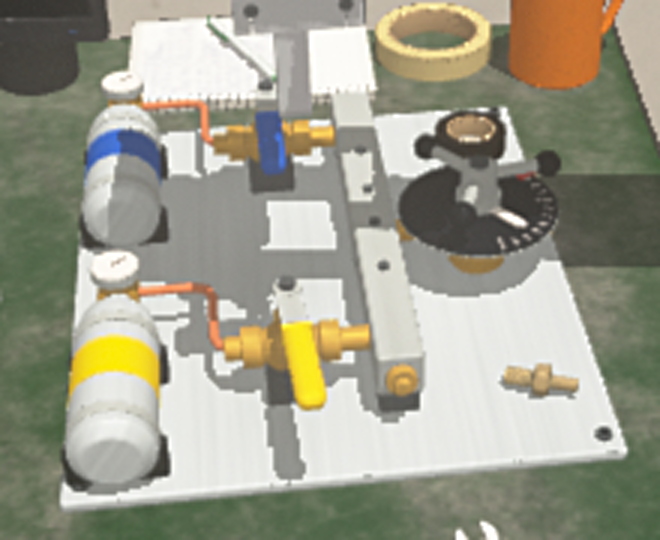

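Side view: blue lever now points to +y (at its shut stop by force), yellow still shut. On to yellow, from behind.

step_arm(plan=[[[20,42,0,0,0],[40,84,0,0,0],[42,128,0,0,0],[42,128,0,0,0],[42,128,-40,0,0],[42,128,-60,0,0],[42,128,-60,0,0]]])

```text
time: 5.27
tool_pos: [0.6061, 0.1623, 0.121]
ee_rot: [-3.14, -0.012, -3.062]
wrist_force: [-0.2, 0.3, -1.5]
width: 0.0008
```

Run:
```python
from h import *
f,K,Rm,p=snap('wrist');save('w3.png',f);print(robot.get_obs()['tool_pos'])
hsv=cv2.cvtColor(f,cv2.COLOR_RGB2HSV)
for n,lo,hi in [('b',(100,120,50),(125,255,255)),('y',(22,120,80),(35,255,255))]:
    for c in cv2.findContours(cv2.inRange(hsv,lo,hi),0,1)[0]:
        if cv2.contourArea(c)>150:
            r=cv2.minAreaRect(c);print(n,np.round([ray(q,K,Rm,p,.097)[:2] for q in cv2.boxPoints(r)],3).tolist())
```

```text
[0.60749127 0.16236077 0.12413189]
y [[0.632, 0.103], [0.63, 0.133], [0.658, 0.134], [0.66, 0.103]]
y [[0.564, 0.122], [0.554, 0.189], [0.573, 0.192], [0.582, 0.124]]
```

View pics/w3.png

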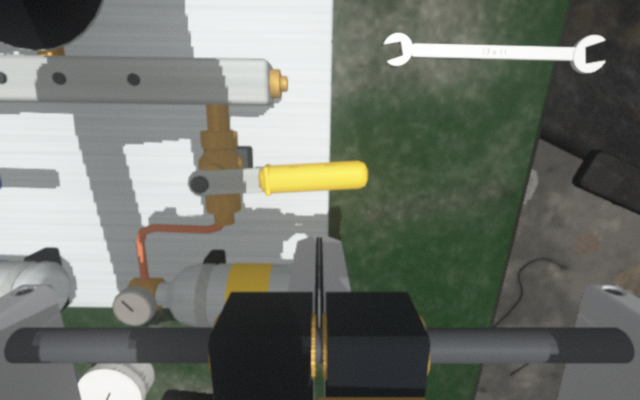

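Wrist view 3: yellow sleeve (315,178), fingertip well behind it. Going down and pushing.

step_arm(plan=[[[0,0,-40,0,0],[0,0,-50,0,0],[-12,0,-50,0,0],[-24,1,-50,0,0],[-36,2,-50,0,0],[-48,1,-50,0,0],[-62,-3,-50,0,0],[-76,-10,-50,0,0]]])

```text
time: 5.98
tool_pos: [0.5364, 0.1537, 0.0809]
ee_rot: [3.141, 0.009, -3.061]
wrist_force: [4.3, 0.8, -0.8]
width: 0.0004
```

step_arm(plan=[[[-12,-10,0,0,0],[-23,-21,0,0,0],[-30,-32,0,0,0],[-35,-43,0,0,0],[-37,-53,0,0,0],[-37,-58,0,0,0],[-37,-62,0,0,0],[-37,-62,0,0,0]]])

```text
time: 6.65
tool_pos: [0.4968, 0.0997, 0.0795]
ee_rot: [3.123, 0.003, -3.06]
wrist_force: [0.1, 21.7, 5.0]
width: 0.0006
```

step_arm(plan=[[[0,35,0,0,0],[0,40,40,0,0],[0,40,80,0,0],[-20,10,100,0,0],[-45,-25,100,0,0],[-70,-60,100,0,0],[-95,-95,100,0,0],[-95,-104,100,0,0]]])

```text
time: 7.32
tool_pos: [0.3975, -0.0155, 0.1777]
ee_rot: [-3.139, -0.004, -3.064]
wrist_force: [1.6, 0.8, 0.5]
width: 0.0004
```

Run:
```python
from h import *
f,K,Rm,p=snap('wrist');save('w4.png',f);np.savez('w4.npz',f=f,K=K,R=Rm,p=p);print(robot.get_obs()['tool_pos']);print(wheel(f,K,Rm,p))
f,K,Rm,p=snap('side');save('s3.png',cv2.resize(f[110:290,180:400],None,fx=3,fy=3,interpolation=cv2.INTER_CUBIC))
```

```text
[ 0.39875061 -0.01618314  0.17771384]
{'scale': (0.4533672180175781, -0.0457258186340332, 61.271392822265625), 'mark': (np.float64(-2.387331189145989), 85, array([247.9, 204.4])), 'white': (np.float64(2.238821202949249), 122, array([308.9, 227.6]), array([-175,   15,   25,  105,  115,  125,  135]), array([ 5,  1,  2,  8,  1, 54, 51]))}
```

View pics/w4.png

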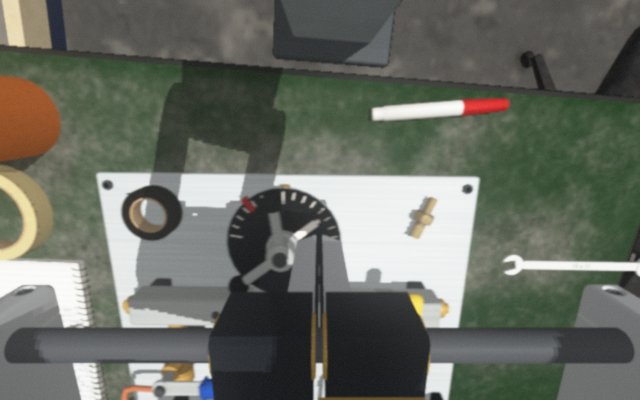

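Wrist view 4: wheel not yet moved, pointer at (309,228), about 130° in world, and mark at (248,204), about 222°. So about 92° counter-clockwise is needed. The fingertip is on the clockwise side of spoke b.

step_arm(plan=[[[0,0,-40,0,0],[0,0,-80,0,0],[0,0,-107,0,0],[3,-10,-107,0,0],[4,-17,-107,0,0],[1,-25,-107,0,0],[0,-32,-107,0,0],[1,-40,-107,0,0]]])

```text
time: 8.08
tool_pos: [0.4043, -0.0517, 0.0733]
ee_rot: [3.14, 0.005, -3.06]
wrist_force: [0.2, 4.6, 1.2]
width: 0.0003
```

step_arm(plan=[[[2,-8,0,0,0],[6,-15,0,0,0],[12,-22,0,0,0],[18,-26,0,0,0],[22,-29,0,0,0],[22,-29,0,0,0]]])

```text
time: 8.58
tool_pos: [0.4268, -0.0768, 0.0732]
ee_rot: [3.131, 0.006, -3.06]
wrist_force: [0.0, 12.7, 3.8]
width: 0.0002
```

```bash
cat > look.py <<'E'
from h import *
import sys
o=robot.get_obs();print(o['time'],o['tool_pos'],o['wrist_force'])
for n in ['wrist','side']:
    f,K,Rm,p=snap(n);r=wheel(f,K,Rm,p);print(n,'mark',r['mark'],'white',r['white'])
    if n=='wrist': save('w'+sys.argv[1],f)
    else: save('s'+sys.argv[1],cv2.resize(f[110:290,180:400],None,fx=3,fy=3,interpolation=cv2.INTER_CUBIC))
E
python3 look.py 5.png
```

```text
8.5833 [ 0.42676919 -0.07679553  0.07323762] [ 0.04781687 12.73407993  3.75169799]
wrist mark (np.float64(-2.4053323221480887), 244, array([315. , 211.7])) white (np.float64(-2.958147050650698), 427, array([363., 230.]), array([-175, -165, -155, -145, -135,  105,  115,  125]), array([ 25,  85, 241,   3,   2,  25,  36,  10]))
side mark (np.float64(-2.4641116938601764), 13, array([355.2, 167.2])) white (np.float64(-1.9423462462337644), 31, array([340.5, 173. ]), array([-165, -155, -145,  -45,  -35,  -25,  105]), array([ 5, 10,  2,  1,  8,  4,  1]))
```

View pics/s5.png

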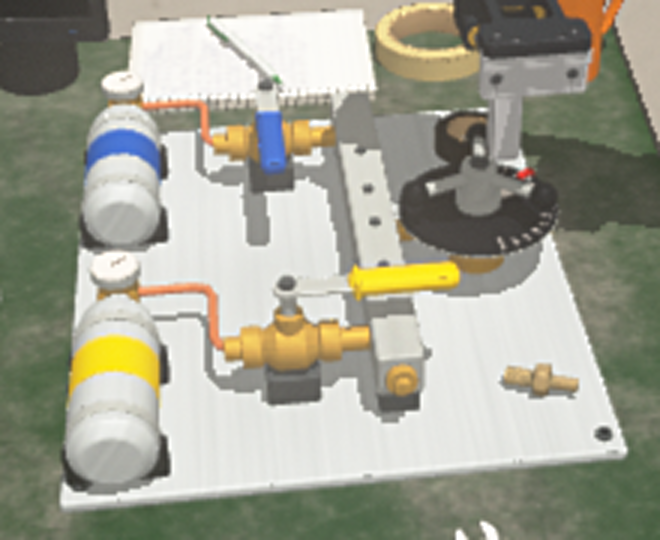

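View pics/w5.png

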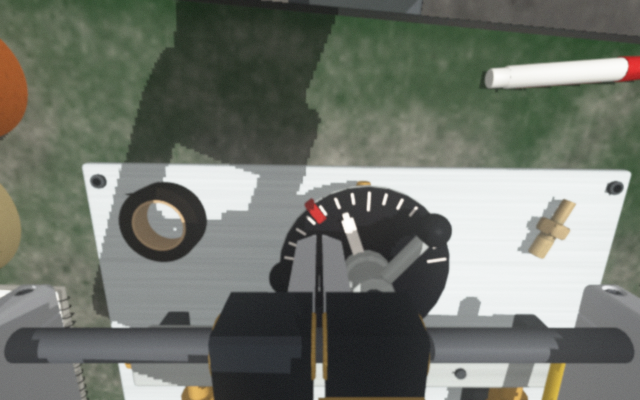

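Wrist view 5: pointer (350,228), about 20° short of the mark (315,212); yellow lever seen open. The finger presses outward on the ball end (12 N in y), so I'll ease y and push in x.

step_arm(plan=[[[2,4,0,0,0],[5,4,0,0,0],[8,4,0,0,0],[10,4,0,0,0],[10,4,0,0,0]]])

```text
time: 9.1
tool_pos: [0.4352, -0.0773, 0.0713]
ee_rot: [-3.141, 0.001, -3.061]
wrist_force: [-0.6, 0.6, 1.9]
width: 0.0005
```

```bash
cat >> h.py <<'E'
def gap(f,K,Rm,p,A=np.array([.447,-.045])):
    """angles of white pointer line and mark about the axis, from the largest white blob inside the tick ring"""
    hsv=cv2.cvtColor(f,cv2.COLOR_RGB2HSV);m=cv2.inRange(hsv,(0,0,190),(180,50,255))
    v,u=np.nonzero(m)
    k=np.zeros_like(m)
    for a,b in zip(u,v):
        w=ray((a,b),K,Rm,p,.057)[:2]-A;r=np.hypot(*w)
        if .024<r<.044 and w[0]<.01: k[b,a]=255
    n,l,st,c=cv2.connectedComponentsWithStats(k)
    for i in np.argsort(-st[1:,4])[:3]+1:
        w=ray(c[i],K,Rm,p,.057)[:2]-A;print('white',st[i,4],c[i].round(0),'ang',np.arctan2(w[1],w[0]).round(3),'r',np.hypot(*w).round(3))
E
cat > look2.py <<'E'
from h import *
import sys
o=robot.get_obs();print(o['time'],o['tool_pos'],o['wrist_force'])
f,K,Rm,p=snap('wrist');gap(f,K,Rm,p);print(wheel(f,K,Rm,p)['mark']);save(sys.argv[1],f)
E
python3 look2.py w6.png
```

```text
9.1 [ 0.43519079 -0.07730091  0.07131845] [-0.57144975  0.56103985  1.92150263]
white 296 [341. 220.] ang -2.514 r 0.032
white 104 [412. 226.] ang 2.364 r 0.036
white 13 [372. 196.] ang -3.094 r 0.043
(np.float64(-2.4036162437228046), 245, array([317.2, 199.8]))
```

View pics/w6.png

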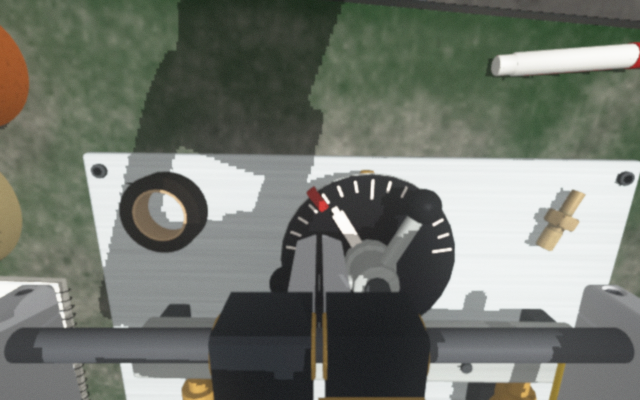

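Wrist view 6: pointer tip (337,210), mark (317,200), roughly 0.12–0.15 rad still to go.

step_arm(plan=[[[2,0,0,0,0],[4,0,0,0,0],[4,0,0,0,0]]])

```text
time: 9.4
tool_pos: [0.4378, -0.0772, 0.0706]
ee_rot: [-3.141, -0.002, -3.06]
wrist_force: [-5.3, -1.2, 2.6]
width: 0.0006
```

```bash
cat > look3.py <<'E'
from h import *
import sys
o=robot.get_obs();print(o['time'],o['tool_pos'],o['wrist_force'])
f,K,Rm,p=snap('wrist');save(sys.argv[1],f);hsv=cv2.cvtColor(f,cv2.COLOR_RGB2HSV)
def W(m,z): v,u=np.nonzero(m);return np.array([ray(q,K,Rm,p,z)[:2] for q in zip(u,v)])
# scale disc: dark ring of outer edge, robust circle fit on front half
A0=np.array([.449,-.0455])
m=cv2.inRange(hsv,(0,0,0),(180,255,60));w=W(m,.056);d=w-A0;a=np.arctan2(d[:,1],d[:,0]);r=np.hypot(*d.T)
pts=[]
for t in np.radians(np.r_[115:175:4,185:215:4]):
    s=(np.abs(np.angle(np.exp(1j*(a-t))))<.035)&(r<.064)
    if s.any(): pts.append(w[s][np.argmax(r[s])])
pts=np.array(pts)
from scipy.optimize import least_squares
q=least_squares(lambda x:np.hypot(pts[:,0]-x[0],pts[:,1]-x[1])-.056,A0,loss='soft_l1',f_scale=.001).x
print('axis',q.round(4),len(pts))
red=cv2.inRange(hsv,(0,110,60),(10,255,255))|cv2.inRange(hsv,(172,110,60),(180,255,255))
for A in (q,np.array([.447,-.045])):
    wr=W(red,.059);wr=wr[np.hypot(*(wr-A).T)<.066];dr=wr.mean(0)-A;am=np.arctan2(dr[1],dr[0])
    ww=W(cv2.inRange(hsv,(0,0,190),(180,50,255)),.057);d=ww-A;rr=np.hypot(*d.T);aa=np.angle(np.exp(1j*(np.arctan2(d[:,1],d[:,0])-am)))
    s=(rr>.022)&(rr<.044)&(np.abs(aa)<.35);far=s&(rr>.036)
    print('mark',am.round(3),'r',np.hypot(*dr).round(4),'pointer-mark: mean',aa[s].mean().round(3),s.sum(),'tip',aa[far].mean().round(3),far.sum(),'rmax',rr[s].max().round(4))
    l=np.linalg.svd(ww[s]-ww[s].mean(0))[2][0];l*=-np.sign(l[0]);print(' line dir - mark dir',(np.angle(np.exp(1j*(np.arctan2(l[1],l[0])-am)))).round(3))
    c=wr.mean(0)-ww[s].mean(0);print(' line offset of mark mm',1000*(l[0]*c[1]-l[1]*c[0]).round(5))
E
python3 look3.py w7.png
```

```text
9.4 [ 0.43776485 -0.07719693  0.07064244] [-5.34439981 -1.16579813  2.56966981]
axis [ 0.4486 -0.0472] 23
mark -2.456 r 0.0512 pointer-mark: mean -0.068 337 tip -0.051 70 rmax 0.0414
 line dir - mark dir 0.036
 line offset of mark mm 1.27
mark -2.403 r 0.0515 pointer-mark: mean -0.03 338 tip -0.031 72 rmax 0.0416
 line dir - mark dir -0.024
 line offset of mark mm 1.41
```

step_arm(plan=[[[1.2,0,0,0,0],[1.2,0,0,0,0],[1.2,0,0,0,0]]])

```text
time: 9.7
tool_pos: [0.439, -0.0772, 0.0706]
ee_rot: [-3.141, -0.002, -3.06]
wrist_force: [-4.4, -0.3, 2.9]
width: 0.0004
```

```bash
python3 look3.py w8.png
python3 - <<'E'
import cv2
a=cv2.imread('pics/w8.png')[150:300,260:460];cv2.imwrite('pics/w8c.png',cv2.resize(a,None,fx=4,fy=4,interpolation=cv2.INTER_CUBIC))
E
```

```text
9.7 [ 0.43895584 -0.0772046   0.07061673] [-4.425266   -0.32830811  2.92765098]
axis [ 0.4487 -0.0484] 23
mark -2.475 r 0.0504 pointer-mark: mean -0.019 324 tip 0.003 54 rmax 0.0407
 line dir - mark dir 0.111
 line offset of mark mm -1.71
mark -2.403 r 0.0513 pointer-mark: mean 0.032 341 tip 0.031 73 rmax 0.0416
 line dir - mark dir 0.013
 line offset of mark mm -1.25
```

View pics/w8c.png

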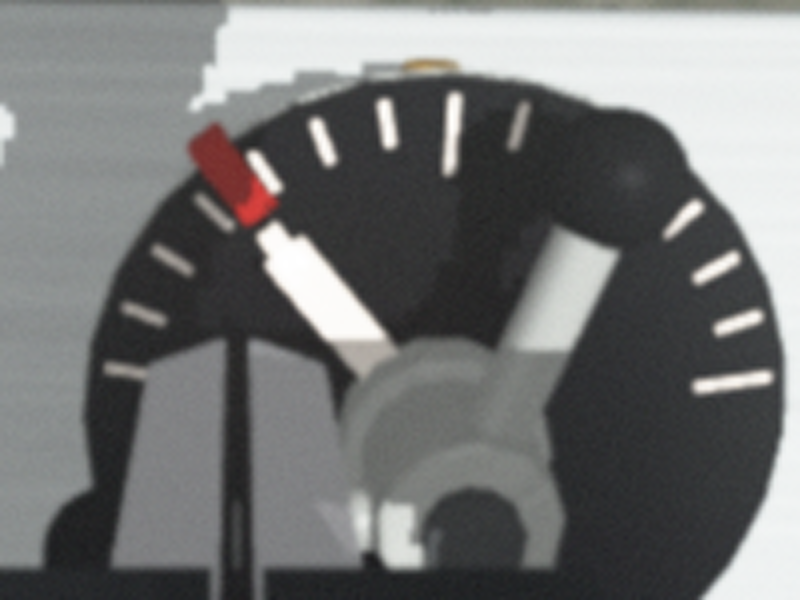

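Wrist crop: pointer tip (267,232) lines up with the mark's inner end (258,214), within about 1 mm. Withdrawing gently: back, then up and away.

step_arm(plan=[[[-4,0,0,0,0],[-9,1,0,0,0],[-9,1,20,0,0],[-9,1,60,0,0],[-20,1,100,0,0],[-50,10,120,0,0],[-50,10,120,0,0]]])

```text
time: 10.33
tool_pos: [0.3903, -0.0668, 0.1974]
ee_rot: [-3.137, 0.012, -3.06]
wrist_force: [1.4, -0.3, -0.5]
width: 0.0003
```

```bash
python3 look3.py w9.png
python3 - <<'E'
from h import *
a=cv2.imread('pics/w9.png');print(a.shape)
f,K,Rm,p=snap('side');b=cv2.cvtColor(f,cv2.COLOR_RGB2BGR)[110:290,180:400]
cv2.imwrite('pics/fin.png',np.vstack([cv2.resize(a[120:320,180:480],(600,400)),cv2.resize(b,(240,196)).repeat(1,1) if 0 else np.hstack([cv2.resize(b,(240,196)),np.zeros((196,360,3),np.uint8)])]))
E
```

```text
10.3333 [ 0.39033712 -0.06677949  0.19742125] [ 1.40084533 -0.33219508 -0.51002116]
axis [ 0.4496 -0.0472] 23
(400, 640, 3)look3.py:22: RuntimeWarning: Mean of empty slice.
  print('mark',am.round(3),'r',np.hypot(*dr).round(4),'pointer-mark: mean',aa[s].mean().round(3),s.sum(),'tip',aa[far].mean().round(3),far.sum(),'rmax',rr[s].max().round(4))
  ret = ret.dtype.type(ret / rcount)
Traceback (most recent call last):
  File "look3.py", line 22, in <module>
    print('mark',am.round(3),'r',np.hypot(*dr).round(4),'pointer-mark: mean',aa[s].mean().round(3),s.sum(),'tip',aa[far].mean().round(3),far.sum(),'rmax',rr[s].max().round(4))
                                                                                                                                                          ~~~~~~~~~^^
ValueError: zero-size array to reduction operation maximum which has no identity
```

The picture limit is reached. I'll check by numbers, with a lower brightness threshold since the pointer is probably in shadow.

```bash
sed -i 's/(0,0,190),(180,50,255)),.057/(0,0,int(sys.argv[2])),(180,70,255)),.057/' look3.py; for t in 90 120; do python3 look3.py w10.png $t 2>&1|tail -7; done
python3 - <<'E'
from h import *
for n in ['top','side']:
    f,K,Rm,p=snap(n);hsv=cv2.cvtColor(f,cv2.COLOR_RGB2HSV)
    for c,lo,hi,b in [('b',(100,120,50),(125,255,255),(.594,-.152)),('y',(22,120,80),(35,255,255),(.575,.085))]:
        for k in cv2.findContours(cv2.inRange(hsv,lo,hi),0,1)[0]:
            r=cv2.minAreaRect(k);w=ray(r[0],K,Rm,p,.093 if n=='side' else .097)[:2]-b
            if cv2.contourArea(k)>60 and np.hypot(*w)<.12: print(n,c,'sleeve dir',np.arctan2(w[1],w[0]).round(3),'r',np.hypot(*w).round(3),cv2.contourArea(k))
E
```

```text
axis [ 0.4492 -0.0495] 23
mark -2.505 r 0.0508 pointer-mark: mean -0.011 146 tip 0.031 30 rmax 0.0434
 line dir - mark dir 0.206
 line offset of mark mm -3.93
mark -2.41 r 0.052 pointer-mark: mean 0.04 148 tip 0.039 36 rmax 0.0421
 line dir - mark dir 0.02
 line offset of mark mm -1.66
axis [ 0.4493 -0.0478] 23
mark -2.479 r 0.0518 pointer-mark: mean -0.001 126 tip 0.007 25 rmax 0.0413
 line dir - mark dir 0.009
 line offset of mark mm -0.18000000000000002
mark -2.408 r 0.0519 pointer-mark: mean 0.042 123 tip 0.036 27 rmax 0.0414
 line dir - mark dir 0.002
 line offset of mark mm -1.2899999999999998
top b sleeve dir 1.658 r 0.071 189.0
top b sleeve dir 0.348 r 0.095 279.0
top y sleeve dir -3.075 r 0.07 198.0
top y sleeve dir 0.262 r 0.096 291.0
side b sleeve dir 1.637 r 0.076 119.5
side y sleeve dir 3.125 r 0.068 272.5
```

```bash
python3 -c "
from h import *
o=robot.get_obs();print(o['time'],o['tool_pos'],o['wrist_force']);print(robot.close_job())"
```

```text
10.6333 [ 0.38931502 -0.06667096  0.18870349] [ 0.22259356  0.49340445 -0.82079344]
the job is handed in; nothing more can be done
None
```

I pushed the blue lever to its shut stop, then the yellow lever to its open stop. After that I turned the wheel by a spoke until the pointer stood at the red mark. I withdrew clear of everything and handed the job in at 10.6 s of the 58 s limit.

**Levers:**
- **Blue:** it stopped hard at about 20 N. The top view puts the sleeve within about 0.01 rad of my estimate of square across the pipe; the side view agrees within about 0.02.
- **Yellow:** it stopped hard at about 22 N. The top view puts it about 0.02 rad from in line. The coarser side view reads about 0.1 rad off, which I put down to my error in the hinge position.

**Pointer:** after withdrawing, it measured between 0 and about 0.04 rad past the mark, depending on which wheel axis estimate I used (limit 0.07). The offset between the pointer's line and the mark mostly came out at 0.2–1.7 mm. One noisy reading disagreed, at 3.9 mm with a 0.2 rad direction error; I put that down to a low brightness threshold.

**Not checked:** the viewer's picture limit was used up, so the final state was checked by numbers only. I also did not measure the loose things again at the end. No force readings showed contact with them, and the pictures viewed showed no sign of them having moved.

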